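Walk the seeder drive home and fit its seed plate

ROBOT

A 6-joint arm with a two-finger parallel gripper is mounted at the origin on a cart in front of the work surface, level with it; the furniture and walls round the work are solid. World frame = base frame: x ahead of the robot, y to its left, z up, the work surface at z = 0. Lengths are in m, angles in rad, forces in N, time in s.
With the tool pointing down it reaches from about 0.35 to 0.775 m from the base axis. Payload 5.5 kg.
Tool frame: the origin (TCP) lies at the very end of the fingers, on their centre line; the grasp point (between the pads) lies 19 mm behind it (grip_point_offset is the distance from the TCP to the grasp point, in m); z points along the fingers, y is the direction in which the jaws open and shut (so a half turn about z gives the same grasp; the last joint's range is limited). The gripper opens to 85 mm and grips with 20 to 120 N. Pads are 22 mm wide; open, the fingers measure 114 mm over their backs; the gripper's body (76 mm by 85 mm) begins 54 mm behind the grasp point. The pads swing forward as they close: fully open they stand 13 mm farther back than shut.
Start: joints at [1.122, 0.313, 0.046, 1.304, 0, 1.431], TCP at [0.175, 0.548, 0.231] pointing down, gripper open.
Joint ranges: [-2.76, 2.76], [-0.86, 1.69], [-1.03, 1.26], [-2.2, 2.34], [-1.47, 1.5], [-3.14, 3.14]. Speed limits (rad/s): [2.57, 2.57, 3.14, 3.14, 3.14, 3.14].

INTERFACE

Orientations are given as a unit quaternion [w, x, y, z].
In Python, from workcell import * gives the robot as it stands.
- The arm moves only by the shell command python3 -m crank 'ROWS' [OPENING] [FORCE]. ROWS is a JSON object of lists of equal length, an entry for each row: "travel": the shift along the tool's x, y, z in units of 40 mm (1.0 is 40 mm), a list of three; "turn": the turn about the tool's z in rad. In form: {"travel": [[x, y, z], ...], "turn": [turn, ...]}. A call has 1 to 5 rows; each row is the pose to reach, as a shift and turn from the pose commanded when the call began, along the tool's axes at that moment; what a row does not reach only later rows make up. A row lasts 1/12 s, in which the tool goes at most 41.7 mm and 7.16 degrees, less where a joint would pass 70% of its speed; a pose out of reach is approached as far as the arm can. A call with a gripper value outside its range is refused whole. OPENING is the finger opening in mm, from 0 to 85.4, set as the call begins (- or left out, the last holds). The fingers move at their own pace and stop on an object; FORCE is the grip in N (left out, the last holds). Time passes only in rows, so rows that repeat a pose let the fingers close. It gives the time, the measured TCP pose, the force and the opening at its end, in the units of the state.
- get_state(): the state, without advancing time (a new reading comes with each control period).
- read_camera(name): name is "scene" or "side" or "wrist"; returns a dict with "image" (480x640x3 uint8, red, green, blue), "K" (3x3 intrinsics, pixels), "R" (3x3) and "t" (3): a world point X has camera coordinates R X + t. Camera axes: x right, y down, z forward; pixel columns grow to the right and rows downward; lengths in m; the calibration is good to about 2 mm. A picture is of the moment at which its call begins. There is no depth.
- hand_in(): hands the job in, once; it reports no verdict.
The state is a dict: "clock": time; "joint_pos": joint angles; "qvel": joint speeds; "tau": joint torques, N m; "tcp_pos": TCP position; "orientation": TCP orientation; "wrist_force": force on the tool from outside, world axes, zero at the start; "ft_torque": the same for the moment, N m; "finger_gap": finger opening in m.
Only numpy, scipy, OpenCV 4.12 (cv2) and the standard library are available. Lean on these libraries where they do the work, as an engineer would, in place of code of your own. Each camera call takes 0.05 s, during which the arm holds its last target. There are 200 camera calls.

TASK

Walk the heavy grey seeder drive unit away from you into its bay with short alternating pushes on its two rear corners, until its front stands against the bay's back stop; keep it within 20 degrees of the bay's direction all the way, and do not push on the glass gauge between the corners or take hold of the shaft or pin. Then take the seed plate off its sloping rack by its square hub and lower it, without dropping it, over the shaft and the pin together so that it lies flat on the unit, and let go. Leave the other things on the bench where they are.

Things in the scene. Friction and masses are not known exactly. Their poses are not given: they have to be found in the camera images.
- unit: Seeder drive unit: loose heavy grey metal case, 120 (x) x 170 (y) x 75 mm high, about 1.8 kg (7 to 16 N to slide it). Origin at its underside's centre; +x is its front, which goes to the back stop, -x its rear, towards the robot. On its flat top stand a steel shaft (12 mm thick, 40 high) in the middle and a steel pin (8 mm thick, 20 high) 42 mm to +y, both with tapered tips.
- corner_left (a point): Middle of the black rubber pad (34 mm wide, 45 mm high) on the rear face at the unit's +y corner, 36 mm above the bench: a place to push. It lies at (-63, +66, 36) mm in the unit's frame; axes as the unit's.
- corner_right (a point): The same on the unit's -y corner, at (-63, -66, 36) mm in the unit's frame.
- gauge: Round glass gauge (42 mm diameter, on a black plate 56 mm wide and 50 mm high) in the middle of the unit's rear face; it projects 20 mm to the rear. Origin on its axis at (-66, 0, 38) mm in the unit's frame. Must not be pushed.
- spindle: The steel shaft and the steel pin on top of the unit, fixed to it. Origin at the foot of the shaft, 75 mm above the unit's underside; axes as the unit's. Not to be gripped or pushed with the fingers.
- shaft_foot (a point): Centre of the shaft's foot, on the unit's top, 75 mm above its underside; z along the shaft.
- pin_foot (a point): Centre of the pin's foot, on the unit's top, 42 mm to the +y side of the shaft.
- bay: Bay fixed to the bench: two slippery aluminium guide rails along x, 24 mm high, 180 mm apart inside, from x = -20 to +75 mm, their near ends flared outwards 22 degrees for 50 mm more; across the far end a back stop 30 mm high with rubber bumpers, faces at x = +60 mm. Origin on the bench; +x points to the stop. At home the unit's origin and axes match the bay's.
- rack: Dark steel rack fixed to the bench: a board 106 x 130 mm sloping at 35 degrees, rising towards its +x (away from the robot), with a low lip at its lower edge. Origin on the bench under the board's centre; the board's surface is 58 mm above the origin there.
- plate_hub (a point): Loose seed plate, aluminium, 92 (x) x 122 (y) x 8 mm, 0.16 kg, with a square grey hub (34 x 34 mm along x and y, 36 high) in its middle and a 15.5 mm hole through both, for the shaft. This point, where to grip, is on the hub's axis 30 mm above the plate's underside; z is the plate's upward normal, leaning 35 degrees to the robot on the rack. Seated: 30 mm above the unit's top, axes as the unit's.
- plate_eye (a point): Centre, at the plate's underside, of the plate's second hole (11.5 mm, through the plate), for the pin: 42 mm to the plate's +y side of the hub's axis.
- pot: Bystander: small terracotta pot near the robot's edge of the bench, 60 mm wide, 54 mm high, standing. Origin at the centre of its underside.
- tape_roll: Bystander: roll of grey tape, 100 mm wide, 48 mm high, lying flat. Origin at the centre of its underside.
- secateurs: Bystander: red-handled secateurs lying flat, 203 mm long, 17 mm high. Origin at the centre of its underside.
- thermometer: Bystander: soil thermometer lying beyond the rack, a dial of 45 mm with a thin probe, 148 mm long. Origin at the centre of its underside.

How it is judged:
On the way, in this order (a step that is already met when the one before it is completed fails the run):
1. the drive unit stands home in the bay, straight and against the back stop (x of unit in the frame of bay between -0.006 and 0.006 m and y of unit in the frame of bay between -0.007 and 0.007 m and angle between the x axis of unit and the x axis of bay, either way round below 0.08 rad and angle between unit's own z axis and vertical below 0.03 rad), for 0.2 s.
2. the seed plate lies flat on the unit, over the shaft and the pin (z of plate_hub in the frame of unit between 0.102 and 0.108 m and horizontal distance between plate_hub and shaft_foot below 0.005 m and horizontal distance between plate_eye and pin_foot below 0.006 m and angle between plate_hub's own z axis and vertical below 0.05 rad), for 0.2 s.
At the end, for the whole second after the job is handed in: The drive unit stands at rest in the bay, within 6 mm of the stop, 7 mm sideways and 0.08 rad of the bay's direction; the seed plate lies flat (0.05 rad) on its top, the hub within 5 mm of the shaft's axis, its second hole within 6 mm of the pin, within 3 mm of the fully seated height (all of step 1 and all of step 2 and linear speed of unit below 0.02 m/s); the robot touches nothing.
It fails at once if the unit is swung more than 0.42 rad from the bay's direction, or tipped by more than 0.15 rad (angle between the x axis of unit and the x axis of bay, either way round above 0.42 rad or angle between unit's own z axis and vertical above 0.15 rad).
It fails at once if the gauge is pushed (contact force between any of the fingers, the arm and gauge above 2 N).
It fails at once if the shaft or pin is gripped or pushed with the fingers (contact force between the fingers and spindle above 3 N).
It fails at once if the plate is dropped onto the unit (horizontal distance between plate_hub and shaft_foot below 0.03 m and z of plate_hub in the frame of unit between 0.1 and 0.16 m and linear speed of plate above 0.45 m/s).
It fails at once if another thing on the bench is moved by more than 30 mm (distance of any of pot, tape_roll, secateurs, thermometer from where it was at the start of the episode above 0.03 m).
It also fails if it takes over 72 s, if anything falls off the work surface, if the arm or the gripper's body presses on something with over 40 N, if the wrist force passes 120 N, or if a joint passes its speed limit or range.

## Working session

There is one attempt and no reset: what is moved stays moved. The work goes in short steps, Python scripts to look and compute and a shell command to move; the robot and the scene stay as the last step left them, time stands still between calls to the robot, and variables do not carry over. Pictures are saved under pics/ and viewed, about 8 in all and at most 12, crops included, and the job is handed in when it is done.

```bash
ls; mkdir -p pics; cat > h.py <<'E'
from workcell import *
import numpy as np, cv2
from scipy.spatial.transform import Rotation as Ro
def snap(n,f=None):
    c=read_camera(n)
    if f: cv2.imwrite('pics/'+f,c['image'][:,:,::-1])
    return c
def ray(c,u,v,z):
    d=c['R'].T@np.linalg.inv(c['K'])@np.array([u,v,1.]); o=-c['R'].T@c['t']
    return o+d*(z-o[2])/d[2]
def proj(c,X):
    p=c['K']@(c['R']@np.array(X,float)+c['t']); return p[:2]/p[2]
def tool():
    s=get_state(); q=s['orientation']; return np.array(s['tcp_pos']),Ro.from_quat([q[1],q[2],q[3],q[0]]).as_matrix()
E
python3 - <<'E'
from h import *
a=snap('scene','s1.png');b=snap('side','d1.png')
s=get_state();print(s)
for c in(a,b):print(c['K'],-c['R'].T@c['t'],c['R'])
print(tool()[1])
E
```

```text
pics
{'clock': 0.1, 'joint_pos': array([ 1.12240988e+00,  3.13919844e-01,  4.50919756e-02,  1.30359991e+00,
       -7.21245186e-06,  1.43118950e+00]), 'qvel': array([ 0.00131351, -0.00148378,  0.00117548, -0.00052559,  0.0002247 ,
       -0.00015663]), 'tau': array([ 1.90022613e-03, -4.81723452e+01,  2.99246532e+01,  1.27068404e-02,
       -2.03560699e-04,  1.04318269e-05]), 'tcp_pos': array([0.17455586, 0.54738608, 0.2305009 ]), 'orientation': array([-2.32929287e-04,  1.53777141e-01,  9.88105220e-01, -7.81770831e-04]), 'wrist_force': array([ 0.38572524, -0.27161355, -0.19468277]), 'ft_torque': array([0.01986073, 0.05221812, 0.02583921]), 'finger_gap': 0.08546632714854917}
[[576.59159818   0.         320.32571072]
 [  0.         576.59159818 243.82217675]
 [  0.           0.           1.        ]] [ 0.0920664 -0.9908963  0.8802112] [[ 0.88015925 -0.4746716   0.00256267]
 [-0.30357771 -0.56704251 -0.76570449]
 [ 0.36491132  0.67316391 -0.64318743]]
[[497.3625617    0.         320.0649879 ]
 [  0.         497.3625617  239.29661305]
 [  0.           0.           1.        ]] [ 0.24595836 -0.88363252  0.52905002] [[ 0.91738288 -0.39760509  0.01785604]
 [-0.18687939 -0.46992435 -0.86269763]
 [ 0.35140396  0.78808711 -0.50540475]]
[[-9.52705073e-01  3.03895627e-01 -7.00754255e-04]
 [ 3.03896355e-01  9.52703960e-01 -1.47330528e-03]
 [ 2.19880323e-04 -1.61658208e-03 -9.99998669e-01]]
```

View pics/s1.png

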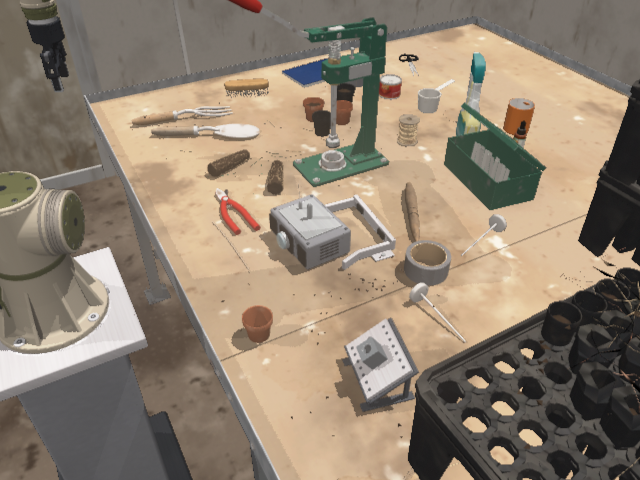

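View pics/d1.png

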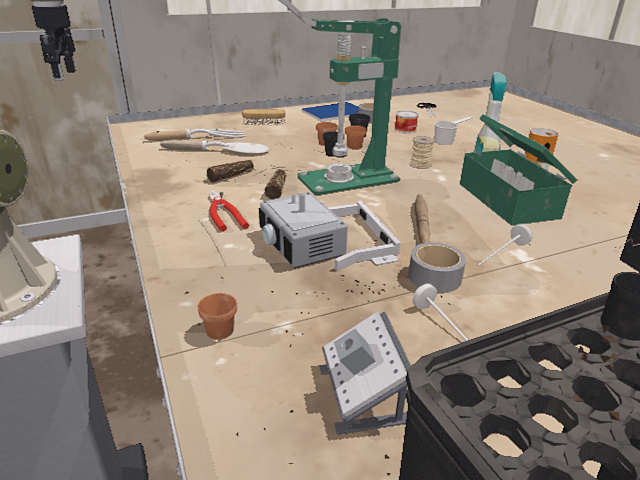

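```bash
python3 - <<'E'
import cv2
a=cv2.imread('pics/s1.png');b=cv2.imread('pics/d1.png')
x=cv2.resize(a[180:285,255:410],(800,542),interpolation=cv2.INTER_CUBIC);cv2.imwrite('pics/c1.png',x)
p=cv2.resize(a[310:415,335:425],(400,467),interpolation=cv2.INTER_CUBIC)
q=cv2.resize(b[305:440,315:415],(346,467),interpolation=cv2.INTER_CUBIC)
import numpy as np
cv2.imwrite('pics/c2.png',np.hstack([p,q]))
E
```

```text
(no output)
```

View pics/c1.png

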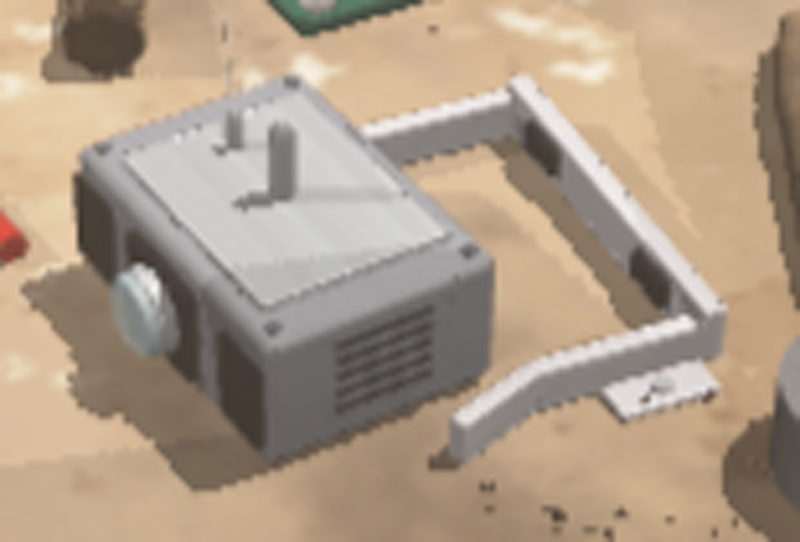

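View pics/c2.png

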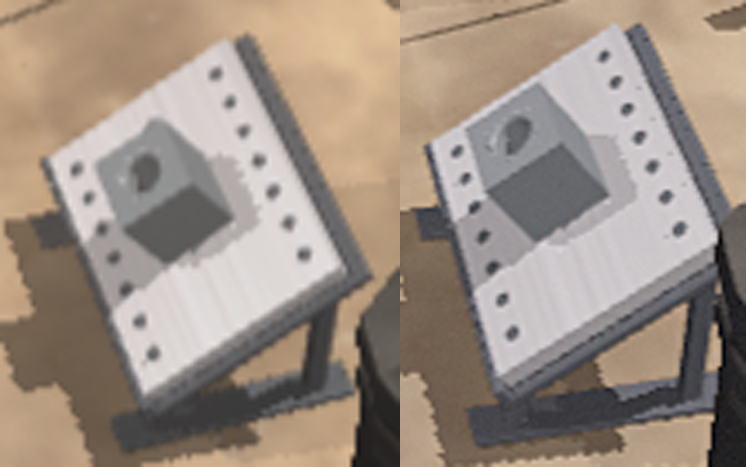

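The crops show the unit yawed a little, rear towards the robot, with the bay just ahead of it. The hub's hole is at about scene (366.5, 348.7) and side (347.7, 344.0). Next I'll compute the poses.

```bash
python3 - <<'E'
from h import *
a=snap('scene');b=snap('side')
S=lambda u,v:(255+u/5.161,180+v/5.161)
for n,(u,v),z in [('RL',(80,150),.075),('FL',(292,72),.075),('FR',(495,262),.075),('RR',(270,335),.075),('shaft',(283,195),.075),('pin',(233,148),.075),
 ('RRbot',(272,462),0),('stopL top',(518,75),.03),('stopR top',(722,308),.03),('railR bend top in',(538,358),.024),('railR at stop',(690,318),.024),('railL at stop',(510,93),.024),('railL vis',(365,130),.024),('flare end',(455,415),.024),('bumpL bot',(560,175),.005),('bumpR bot',(670,305),.005)]:
    print(n,ray(a,*S(u,v),z).round(4))
def tri(p,q):
    A=[]
    for c,(u,v) in((a,p),(b,q)):
        P=c['K']@np.c_[c['R'],c['t']]; A+=[u*P[2]-P[0],v*P[2]-P[1]]
    X=np.linalg.svd(np.array(A))[2][-1];X=X[:3]/X[3]
    return X.round(4),(proj(a,X)-p).round(1),(proj(b,X)-q).round(1)
p=lambda u,v:(335+u/4.444,310+v/4.444)
q=lambda u,v:(315+(u-400)/3.46,305+v/3.46)
for n,x,y in [('hubtop',(142,172),(513,135)),('low+y',(42,160),(428,147)),('high+y',(232,38),(615,25)),('high-y',(345,268),(716,235)),('low-y',(145,395),(497,385))]:
    print(n,*tri(p(*x),q(*y)))
E
```

```text
RL [0.5062 0.018  0.075 ]
FL [0.6193 0.027  0.075 ]
FR [ 0.6306 -0.1405  0.075 ]
RR [ 0.5223 -0.1381  0.075 ]
shaft [ 0.5718 -0.055   0.075 ]
pin [ 0.568  -0.0133  0.075 ]
RRbot [ 0.5236 -0.1355 -0.    ]
stopL top [0.7462 0.0289 0.03  ]
stopR top [ 0.7336 -0.1694  0.03  ]
railR bend top in [ 0.6468 -0.154   0.024 ]
railR at stop [ 0.7215 -0.1627  0.024 ]
railL at stop [0.7394 0.0248 0.024 ]
railL vis [0.6613 0.0315 0.024 ]
flare end [ 0.5955 -0.1695  0.024 ]
bumpL bot [ 0.7399 -0.0232  0.005 ]
bumpR bot [ 0.7325 -0.1321  0.005 ]
hubtop [ 0.4828 -0.4465  0.0793] [ 0.4 -0.2] [-0.7  0.3]
low+y [ 0.4802 -0.3754  0.0134] [ 0.3 -0.2] [-0.6  0.3]
high+y [ 0.5522 -0.4042  0.0808] [-0.2  0.1] [ 0.4 -0.1]
high-y [ 0.5178 -0.533   0.095 ] [ 0.2 -0. ] [-0.3  0.1]
low-y [ 0.4579 -0.4945  0.0052] [-0.2  0.2] [ 0.4 -0.3]
```

```bash
python3 - <<'E'
from h import *
a=snap('scene')
for u,v in [(257,231),(240,234),(217,195),(228,190),(250,270),(300,180),(385,165),(258,325),(275,190),(382,165),(437,260)]: print(u,v,ray(a,u,v,0.0).round(3))
p,R=tool();ps=-4.3*np.pi/180
print('local',R.T@(np.array([.45,.004,.2])-p)/.04)
E
```

```text
257 231 [0.478 0.046 0.   ]
240 234 [0.438 0.055 0.   ]
217 195 [ 0.446  0.235 -0.   ]
228 190 [0.48  0.243 0.   ]
250 270 [ 0.408 -0.076  0.   ]
300 180 [0.671 0.195 0.   ]
385 165 [0.918 0.15  0.   ]
258 325 [ 0.358 -0.236  0.   ]
275 190 [0.591 0.184 0.   ]
382 165 [0.911 0.154 0.   ]
437 260 [ 0.8   -0.247  0.   ]
local [-10.6886033  -10.8547379    0.77923312]
```

```bash
python3 -m crank '{"travel":[[-5,-5.1,0.3],[-5,-5.1,0.3],[-5,-5.1,0.3],[-5,-5.1,0.3],[-5,-5.1,0.3]],"turn":[-0.117,-0.234,-0.234,-0.234,-0.234]}' 0 40; python3 - <<'E'
from h import *
p,R=tool();print(p,np.degrees(np.arctan2(R[1,0],R[0,0])),R.T@(np.array([.45,.004,.15])-p)/.04)
E
```

```text
clock: 0.67
tcp_pos: [0.2685, 0.3604, 0.2224]
orientation: [0.0, 0.037, 0.999, 0.0]
wrist_force: [0.8, -1.0, -0.5]
finger_gap: 0.0255
[0.26853924 0.36043851 0.22237522] 175.77918102024043 [-5.17975259 -8.55310099  1.80934903]
```

```bash
python3 -m crank '{"travel":[[-2.6,-4.2,0.5],[-2.6,-4.2,0.5],[-2.6,-4.2,0.5],[-2.6,-4.2,0.5],[-2.6,-4.2,0.5]],"turn":[0,0,0,0,0]}';  python3 -m crank '{"travel":[[-2,-3.4,0.5],[-2,-3.4,0.5],[-2,-3.4,0.5],[-2,-3.4,0.5],[-2,-3.4,0.5]],"turn":[0,0,0,0,0]}';python3 - <<'E'
from h import *
p,R=tool();print(p,np.degrees(np.arctan2(R[1,0],R[0,0])),R.T@(np.array([.45,.003,.022])-p)/.04)
E
```

```text
clock: 1.08
tcp_pos: [0.3602, 0.1843, 0.2025]
orientation: [0.0, 0.038, 0.999, -0.0]
wrist_force: [0.5, 1.4, -0.3]
finger_gap: 0.0001
clock: 1.5
tcp_pos: [0.4318, 0.0403, 0.1819]
orientation: [0.001, 0.041, 0.999, -0.001]
wrist_force: [0.8, -0.5, 1.0]
finger_gap: -0.0
[0.43177014 0.04029259 0.1819205 ] 175.32795526388946 [-0.52355507 -0.885075    4.000444  ]
```

```bash
python3 -m crank '{"travel":[[-0.4,-0.9,1],[-0.4,-0.9,2],[-0.4,-0.9,3],[-0.4,-0.9,4],[-0.4,-0.9,4]],"turn":[0,0,0,0,0]}';  python3 -m crank '{"travel":[[-0.3,0,0],[-0.6,0,0],[-0.9,0,0],[-1.2,0,0],[-1.4,0,0]],"turn":[0,0,0,0,0]}';python3 - <<'E'
from h import *
p,R=tool();print(p,get_state()['wrist_force'])
snap('scene','s2.png')
import cv2
a=cv2.imread('pics/s2.png')
cv2.imwrite('pics/c3.png',cv2.resize(a[170:275,255:410],(800,542),interpolation=cv2.INTER_CUBIC))
E
```

```text
clock: 1.92
tcp_pos: [0.4372, 0.0087, 0.0171]
orientation: [-0.005, 0.038, 0.999, 0.001]
wrist_force: [-1.2, 0.9, -0.5]
finger_gap: -0.0002
clock: 2.33
tcp_pos: [0.498, 0.0047, 0.0238]
orientation: [-0.001, 0.037, 0.999, 0.001]
wrist_force: [-14.5, 4.7, 10.2]
finger_gap: -0.0002
[0.49798307 0.00470916 0.02384273] [-14.47996693   4.67721486  10.21749657]
```

View pics/c3.png

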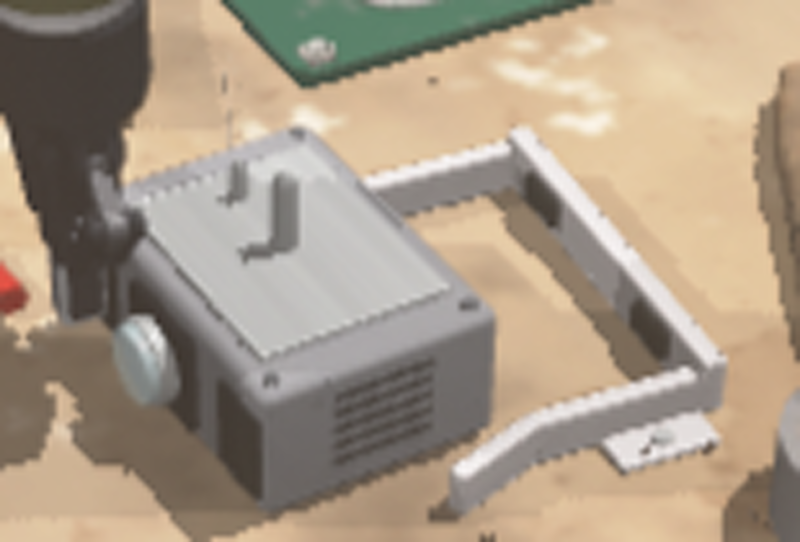

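```bash
python3 -m crank '{"travel":[[-0.2,0,0],[-0.4,0,0],[-0.5,0,0],[-0.5,0,0]],"turn":[0,0,0,0]}';  python3 -m crank '{"travel":[[1,0,0],[1.2,-1,0],[1.2,-2,0],[1.2,-3,0],[1.2,-3.25,0]],"turn":[0,0,0,0,0]}';python3 -m crank '{"travel":[[-0.3,0,0],[-0.6,0,0],[-0.8,0,0],[-1.0,0,0],[-1.2,0,0]],"turn":[0,0,0,0,0]}'
```

```text
clock: 2.72
tcp_pos: [0.5135, 0.0052, 0.0225]
orientation: [-0.005, 0.036, 0.999, 0.002]
wrist_force: [-9.4, 6.5, 3.2]
finger_gap: 0.0003
clock: 3.13
tcp_pos: [0.4619, -0.1282, 0.0245]
orientation: [0.002, 0.039, 0.999, -0.002]
wrist_force: [0.9, -1.3, 0.7]
finger_gap: -0.0
clock: 3.55
tcp_pos: [0.5078, -0.1269, 0.0229]
orientation: [-0.001, 0.037, 0.999, -0.0]
wrist_force: [-15.5, -3.4, 9.1]
finger_gap: 0.0001
```

```bash
python3 -m crank '{"travel":[[-0.2,0,0],[-0.4,0,0],[-0.55,0,0],[-0.65,0,0],[-0.65,0,0]],"turn":[0,0,0,0,0]}';  python3 -m crank '{"travel":[[1,0,0],[1.3,1,0],[1.3,2,0],[1.3,3,0],[1.3,3.3,0]],"turn":[0,0,0,0,0]}';python3 -m crank '{"travel":[[-0.4,0,0],[-0.7,0,0],[-0.9,0,0],[-1.1,0,0],[-1.3,0,0]],"turn":[0,0,0,0,0]}'; python3 - <<'E'
from h import *
snap('scene','s3.png')
a=cv2.imread('pics/s3.png')
cv2.imwrite('pics/c4.png',cv2.resize(a[170:275,255:410],(800,542),interpolation=cv2.INTER_CUBIC))
E
```

```text
clock: 3.97
tcp_pos: [0.53, -0.1281, 0.0211]
orientation: [-0.005, 0.037, 0.999, 0.0]
wrist_force: [-10.3, 0.3, 2.9]
finger_gap: -0.0004
clock: 4.38
tcp_pos: [0.4916, 0.0108, 0.0228]
orientation: [-0.0, 0.035, 0.999, 0.001]
wrist_force: [0.2, -0.0, 0.2]
finger_gap: -0.0002
clock: 4.8
tcp_pos: [0.5382, 0.0051, 0.0205]
orientation: [-0.006, 0.036, 0.999, 0.002]
wrist_force: [-9.1, 6.4, -0.7]
finger_gap: 0.0
```

View pics/c4.png

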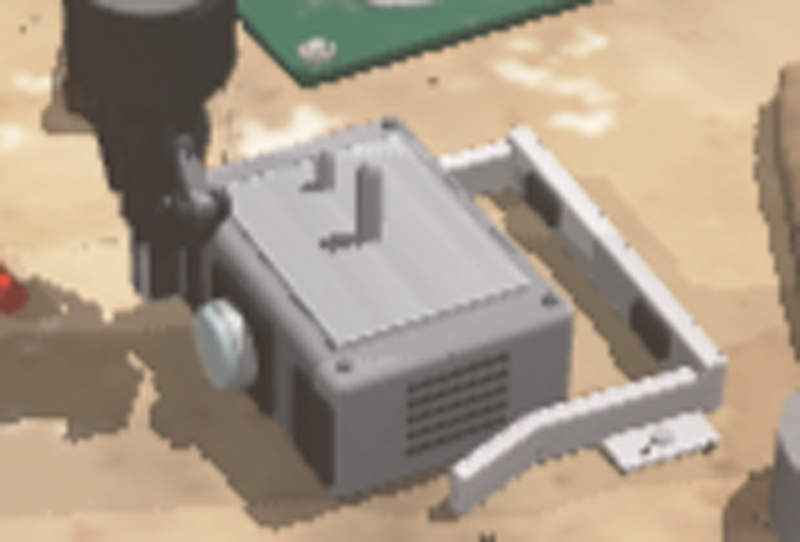

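```bash
python3 -m crank '{"travel":[[1,0,0],[1.3,-1,0],[1.3,-2,0],[1.3,-3,0],[1.3,-3.3,0]],"turn":[0,0,0,0,0]}';python3 -m crank '{"travel":[[-0.4,0,0],[-0.7,0,0],[-1.0,0,0],[-1.25,0,0],[-1.4,0,0]],"turn":[0,0,0,0,0]}';python3 -m crank '{"travel":[[-0.15,0,0],[-0.3,0,0],[-0.3,0,0]],"turn":[0,0,0]}'; python3 - <<'E'
from h import *
a=snap('scene')
S=lambda u,v:(255+u/5.161,170+v/5.161)
for n,(u,v),z in [('FL',(390,118),.075),('FR',(574,302),.075),('RR',(340,383),.075),('shaft',(368,238),.075),('pin',(326,187),.075)]: print(n,ray(a,*S(u,v),z).round(4))
E
```

```text
clock: 5.27
tcp_pos: [0.4832, -0.1293, 0.0232]
orientation: [0.001, 0.039, 0.999, -0.001]
wrist_force: [0.2, -0.6, 1.4]
finger_gap: -0.0002
clock: 5.68
tcp_pos: [0.5372, -0.1291, 0.0222]
orientation: [-0.002, 0.037, 0.999, -0.0]
wrist_force: [-15.7, -2.0, 9.0]
finger_gap: 0.0
clock: 5.93
tcp_pos: [0.5469, -0.1294, 0.021]
orientation: [-0.004, 0.037, 0.999, 0.0]
wrist_force: [-7.0, -0.9, -0.1]
finger_gap: 0.0003
FL [0.6621 0.0093 0.075 ]
FR [ 0.665  -0.1498  0.075 ]
RR [ 0.5493 -0.1499  0.075 ]
shaft [ 0.6081 -0.0673  0.075 ]
pin [ 0.6097 -0.0247  0.075 ]
```

```bash
python3 -m crank '{"travel":[[1,0,0],[1.3,1,0],[1.3,2,0],[1.3,3,0],[1.3,3.3,0]],"turn":[0,0,0,0,0]}';python3 -m crank '{"travel":[[-0.4,0,0],[-0.8,0,0],[-1.0,0,0],[-1.2,0,0],[-1.4,0,0]],"turn":[0,0,0,0,0]}';python3 -m crank '{"travel":[[-0.2,0,0],[-0.3,0,0],[-0.3,0,0]],"turn":[0,0,0]}'; python3 -m crank '{"travel":[[1,0,0],[1.4,-1,0],[1.4,-2,0],[1.4,-3,0],[1.4,-3.3,0]],"turn":[0,0,0,0,0]}';python3 -m crank '{"travel":[[-0.4,0,0],[-0.8,0,0],[-1.1,0,0],[-1.3,0,0],[-1.5,0,0]],"turn":[0,0,0,0,0]}';
```

```text
clock: 6.4
tcp_pos: [0.5075, 0.0095, 0.0227]
orientation: [-0.0, 0.035, 0.999, 0.001]
wrist_force: [-0.3, -0.8, 0.5]
finger_gap: -0.0001
clock: 6.82
tcp_pos: [0.5571, 0.0041, 0.0207]
orientation: [-0.007, 0.036, 0.999, 0.003]
wrist_force: [-15.7, 10.9, 5.1]
finger_gap: 0.0005
clock: 7.07
tcp_pos: [0.5684, 0.0034, 0.0199]
orientation: [-0.008, 0.037, 0.999, 0.003]
wrist_force: [-14.2, 8.7, 2.6]
finger_gap: -0.0001
clock: 7.48
tcp_pos: [0.5107, -0.1319, 0.023]
orientation: [0.001, 0.039, 0.999, -0.001]
wrist_force: [0.6, -0.2, 0.2]
finger_gap: 0.0002
clock: 7.9
tcp_pos: [0.5653, -0.132, 0.0213]
orientation: [-0.006, 0.038, 0.999, -0.001]
wrist_force: [-14.6, -4.8, 3.0]
finger_gap: -0.0002
```

```bash
python3 -m crank '{"travel":[[1,0,0],[1.3,1,0],[1.3,2,0],[1.3,3,0],[1.3,3.35,0]],"turn":[0,0,0,0,0]}';python3 -m crank '{"travel":[[-0.4,0,0],[-0.8,0,0],[-1.1,0,0],[-1.3,0,0],[-1.5,0,0]],"turn":[0,0,0,0,0]}';python3 -m crank '{"travel":[[-0.15,0,0],[-0.15,0,0]],"turn":[0,0]}'; python3 -m crank '{"travel":[[1,0,0],[1.4,-1,0],[1.4,-2,0],[1.4,-3,0],[1.4,-3.3,0]],"turn":[0,0,0,0,0]}';python3 -m crank '{"travel":[[-0.4,0,0],[-0.8,0,0],[-1.1,0,0],[-1.3,0,0],[-1.5,0,0]],"turn":[0,0,0,0,0]}';python3 - <<'E'
from h import *
snap('scene','s4.png')
a=cv2.imread('pics/s4.png')
cv2.imwrite('pics/c5.png',cv2.resize(a[170:275,265:420],(800,542),interpolation=cv2.INTER_CUBIC))
E
```

```text
clock: 8.32
tcp_pos: [0.5276, 0.0097, 0.0225]
orientation: [-0.001, 0.036, 0.999, 0.001]
wrist_force: [0.1, -0.0, 0.0]
finger_gap: -0.0
clock: 8.73
tcp_pos: [0.5814, 0.0043, 0.0211]
orientation: [-0.007, 0.036, 0.999, 0.002]
wrist_force: [-20.1, 11.8, 5.3]
finger_gap: -0.0003
clock: 8.9
tcp_pos: [0.5888, 0.0028, 0.0201]
orientation: [-0.006, 0.037, 0.999, 0.001]
wrist_force: [-9.8, 1.6, -0.9]
finger_gap: -0.0001
clock: 9.32
tcp_pos: [0.5287, -0.131, 0.0229]
orientation: [0.001, 0.039, 0.999, -0.001]
wrist_force: [-0.0, -0.5, 0.8]
finger_gap: 0.0001
clock: 9.73
tcp_pos: [0.5835, -0.1317, 0.0216]
orientation: [-0.005, 0.038, 0.999, -0.001]
wrist_force: [-13.2, -5.8, 3.6]
finger_gap: -0.0004
```

View pics/c5.png

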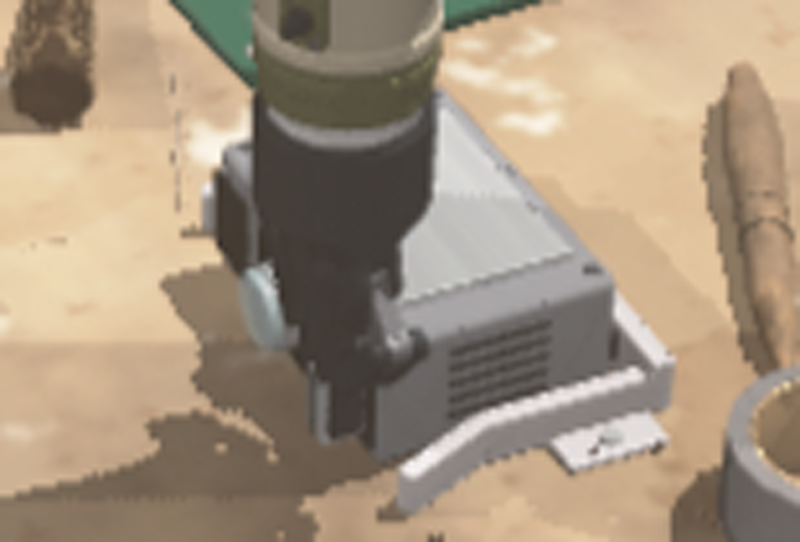

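The unit is now between the rails, with its right side along the rail and a small gap left at the stop.

```bash
python3 -m crank '{"travel":[[1,0,0],[1.3,1,0],[1.3,2,0],[1.3,3,0],[1.3,3.35,0]],"turn":[0,0,0,0,0]}' >/dev/null;python3 -m crank '{"travel":[[-0.5,0,0],[-0.9,0,0],[-1.2,0,0],[-1.35,0,0],[-1.5,0,0]],"turn":[0,0,0,0,0]}';python3 -m crank '{"travel":[[-0.1,0,0],[-0.1,0,0]],"turn":[0,0]}'; python3 -m crank '{"travel":[[1,0,0],[1.4,-1,0],[1.4,-2,0],[1.4,-3,0],[1.4,-3.3,0]],"turn":[0,0,0,0,0]}'>/dev/null;python3 -m crank '{"travel":[[-0.5,0,0],[-0.9,0,0],[-1.2,0,0],[-1.35,0,0],[-1.45,0,0]],"turn":[0,0,0,0,0]}'
```

```text
clock: 10.62
tcp_pos: [0.5991, 0.0047, 0.0211]
orientation: [-0.007, 0.037, 0.999, 0.002]
wrist_force: [-37.1, 2.9, 19.3]
finger_gap: -0.0002
clock: 10.78
tcp_pos: [0.5987, 0.004, 0.0199]
orientation: [-0.011, 0.037, 0.999, 0.001]
wrist_force: [-25.1, 3.4, 12.1]
finger_gap: -0.0004
clock: 11.62
tcp_pos: [0.5888, -0.1287, 0.0203]
orientation: [-0.014, 0.038, 0.999, -0.0]
wrist_force: [-43.2, -5.0, 24.7]
finger_gap: -0.0003
```

```bash
python3 -m crank '{"travel":[[0.8,0,0],[1.3,0,-1],[1.3,0,-2],[1.3,0,-3],[1.3,0,-4]],"turn":[0,0,0,0,0]}' ;python3 -m crank '{"travel":[[0.4,-1,-0.5],[0.8,-2,-1],[1.2,-3,-1.3],[1.6,-4,-1.3],[1.8,-5,-1.3]],"turn":[0.1,0.15,0.15,0.15,0.15]}' 85; python3 - <<'E'
from h import *
p,R=tool();print(p,np.degrees(np.arctan2(R[1,0],R[0,0])),R.T@(np.array([.47,-.44,.25])-p)/.04)
a=snap('scene','s5.png');snap('wrist','w1.png')
im=cv2.imread('pics/s5.png')
x=cv2.resize(im[170:275,265:420],(800,542),interpolation=cv2.INTER_CUBIC)
w=cv2.imread('pics/w1.png')
cv2.imwrite('pics/c6.png',cv2.resize(np.hstack([cv2.resize(x,(708,480)),w]),(800,285)) if 0 else x)
P=lambda u,v:(335+u/4.444,310+v/4.444)
for n,u,z in[('hubtop',(142,172),.0825),('low+y',(42,160),.034),('low+y',(42,160),.027),('high+y',(232,38),.087),('high-y',(345,268),.087),('low-y',(145,395),.027)]: print(n,ray(a,*P(*u),z).round(4))
for z in(.1,.2):print(ray(a,425,375,z))
E
```

```text
clock: 12.03
tcp_pos: [0.5499, -0.1254, 0.1842]
orientation: [-0.0, 0.037, 0.999, 0.0]
wrist_force: [0.9, -1.7, 0.6]
finger_gap: -0.0002
clock: 12.45
tcp_pos: [0.4681, -0.3074, 0.2361]
orientation: [0.001, 0.111, 0.994, -0.0]
wrist_force: [1.7, 0.5, -0.6]
finger_gap: 0.0607
[ 0.46805932 -0.30744402  0.23612021] 167.19730970141282 [-0.78238769 -3.22096772 -0.3434028 ]
hubtop [ 0.4805 -0.4488  0.0825]
low+y [ 0.4701 -0.3902  0.034 ]
low+y [ 0.4733 -0.3852  0.027 ]
high+y [ 0.5492 -0.4088  0.087 ]
high-y [ 0.5218 -0.5283  0.087 ]
low-y [ 0.4494 -0.5067  0.027 ]
[ 0.5272197  -0.55349171  0.1       ]
[ 0.47144591 -0.60955404  0.2       ]
```

View pics/c6.png

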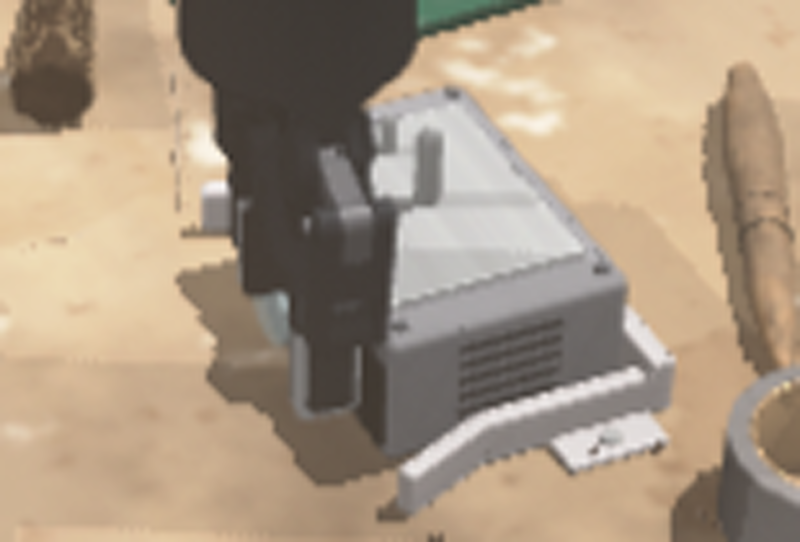

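```bash
python3 -m crank '{"travel":[[-0.3,-1,0.3],[-0.7,-2,0.8],[-1.0,-3,1.3],[-1.05,-3.4,1.7],[-1.05,-3.4,1.7]],"turn":[0,0,0,0,0]}' ; python3 - <<'E'
from h import *
p,R=tool();print(p,np.degrees(np.arctan2(R[1,0],R[0,0])),R.T@(np.array([.481,-.449,.0616])-p)/.04)
w=snap('wrist','w2.png')
print(proj(w,[.4805,-.4488,.0825]),-w['R'].T@w['t'])
E
```

```text
clock: 12.97
tcp_pos: [0.4778, -0.4512, 0.16]
orientation: [-0.002, 0.114, 0.993, 0.002]
wrist_force: [-0.0, 0.8, -0.8]
finger_gap: 0.0851
[ 0.47776038 -0.45124534  0.16001048] 166.90777591334145 [-0.0790332   0.06544699  2.4600955 ]
[325.90491994 259.74811079] [ 0.40152356 -0.43390779  0.3041288 ]
```

View pics/w2.png

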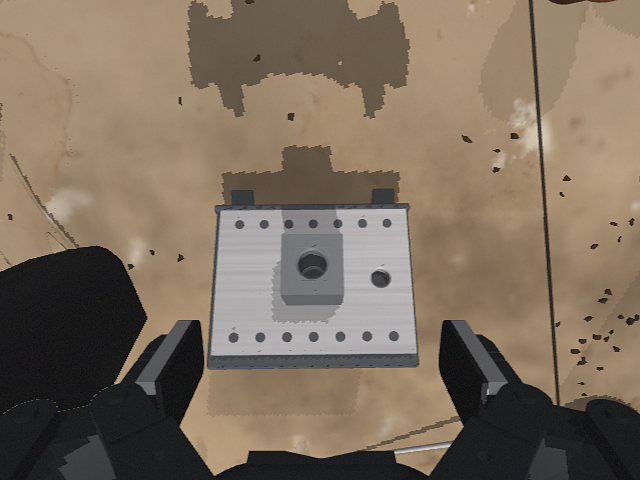

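```bash
python3 -m crank '{"travel":[[-0.05,-0.05,0.3],[-0.05,-0.05,0.3],[-0.05,-0.05,0.3]],"turn":[0,0,0]}' ; python3 - <<'E'
from h import *
p,R=tool();print(p,get_state()['qvel'].round(3))
w=snap('wrist','w3.png')
g=cv2.cvtColor(w['image'],cv2.COLOR_RGB2GRAY)
print(ray(w,313,263,.0825))
# dark round holes
m=(g[200:400,200:430]<75).astype(np.uint8)
n,l,st,ce=cv2.connectedComponentsWithStats(m)
for i in range(1,n):
    if st[i,4]>60: print(st[i],ce[i]+200)
E
```

```text
clock: 13.27
tcp_pos: [0.4811, -0.4494, 0.1542]
orientation: [-0.0, 0.111, 0.994, 0.0]
wrist_force: [1.1, 0.1, 1.3]
finger_gap: 0.085
[ 0.48106246 -0.44940381  0.15415249] [-0.    -0.017  0.017  0.004 -0.001 -0.003]
[ 0.48229459 -0.45423345  0.0825    ]
[  9   0 199   7 691] [305.8089725  202.45007236]
[   0    8  210  171 1050] [269.82190476 338.40857143]
[ 93  52  30  26 573] [307.02268761 264.32460733]
[169  70  18  16 219] [377.60730594 277.41552511]
```

```bash
python3 -m crank '{"travel":[[0,-0.14,0.5],[0,-0.14,1.2],[0,-0.14,1.8],[0,-0.14,2.24],[0,-0.14,2.24]],"turn":[0,0,0,0,0]}' ; python3 -m crank '{"travel":[[0,0,0],[0,0,0],[0,0,0],[0,0,0],[0,0,0]],"turn":[0,0,0,0,0]}' 20 40; python3 -m crank '{"travel":[[0,0,0],[0,0,0],[0,0,0]],"turn":[0,0,0]}';python3 -m crank '{"travel":[[0,0,-0.2],[0,0,-0.4],[0,0,-0.8],[0,0,-1.4],[0,0,-2]],"turn":[0,0,0,0,0]}';python3 - <<'E'
from h import *
p,R=tool();print(p)
snap('scene','s6.png');w=snap('wrist','w4.png')
a=cv2.imread('pics/s6.png')[270:430,300:460];b=cv2.imread('pics/w4.png')
cv2.imwrite('pics/c7.png',np.hstack([cv2.resize(a,(400,400),interpolation=cv2.INTER_CUBIC),cv2.resize(b,(400,300))[:,:] if 0 else cv2.resize(b[:,80:560],(400,400))]))
E
```

```text
clock: 13.73
tcp_pos: [0.4781, -0.4537, 0.0615]
orientation: [-0.002, 0.112, 0.994, 0.002]
wrist_force: [-0.6, 1.1, -0.3]
finger_gap: 0.0846
clock: 14.15
tcp_pos: [0.4803, -0.4573, 0.0667]
orientation: [0.001, 0.112, 0.994, -0.001]
wrist_force: [0.6, -1.0, 5.5]
finger_gap: 0.0336
clock: 14.4
tcp_pos: [0.4803, -0.4573, 0.0667]
orientation: [0.001, 0.112, 0.994, -0.001]
wrist_force: [0.1, 0.2, 5.7]
finger_gap: 0.0331
clock: 14.82
tcp_pos: [0.4788, -0.456, 0.1452]
orientation: [-0.001, 0.112, 0.994, 0.001]
wrist_force: [0.6, -1.2, -1.3]
finger_gap: 0.0339
[ 0.47875295 -0.45603506  0.14520604]
```

View pics/c7.png

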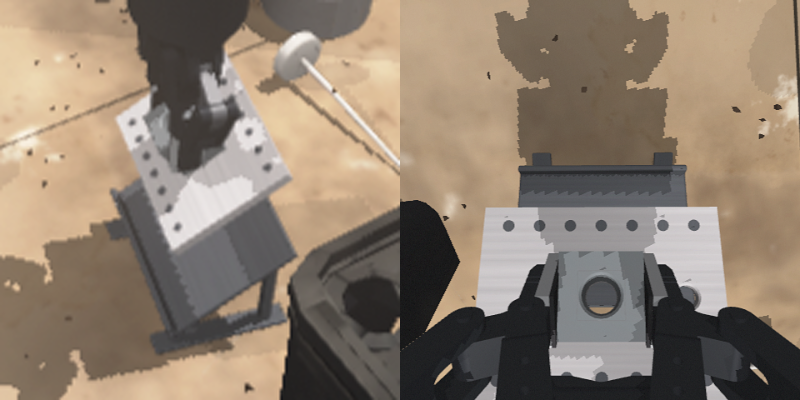

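```bash
python3 -m crank '{"travel":[[0.12,0.8,0],[0.25,1.7,0],[0.38,2.6,0],[0.5,3.5,0],[0.58,4.25,0]],"turn":[-0.04,-0.08,-0.12,-0.148,-0.148]}' ; python3 -m crank '{"travel":[[0,0,0],[0,0,0],[0,0,0]],"turn":[0,0,0]}'; python3 - <<'E'
from h import *
p,R=tool();print(p,np.degrees(np.arctan2(R[1,0],R[0,0])))
a=snap('scene');print(ray(a,420,293,0.01),ray(a,437,260,0))
E
```

```text
clock: 15.33
tcp_pos: [0.4938, -0.2831, 0.144]
orientation: [-0.001, 0.038, 0.999, 0.001]
wrist_force: [1.2, -0.4, -1.6]
finger_gap: 0.0336
clock: 15.58
tcp_pos: [0.4948, -0.2859, 0.1446]
orientation: [0.0, 0.038, 0.999, -0.0]
wrist_force: [-0.2, 0.2, -1.2]
finger_gap: 0.0334
[ 0.49476721 -0.28589254  0.14457093] 175.62154695686735
[ 0.69572566 -0.32385083  0.01      ] [ 0.80044076 -0.24712536  0.        ]
```

```bash
python3 -m crank '{"travel":[[0,0,0.8],[0,0,1.6],[0,0,2.2],[0,0,2.5],[0,0,2.6]],"turn":[0,0,0,0,0]}' ; python3 -m crank '{"travel":[[0,0,0.1],[0,0,0.2],[0,0,0.3],[0,0,0.4],[0,0,0.45]],"turn":[0,0,0,0,0]}';python3 -m crank '{"travel":[[0,0,0.05],[0,0,0.1],[0,0,0.15],[0,0,0.15]],"turn":[0,0,0,0]}'
```

```text
clock: 16.05
tcp_pos: [0.4926, -0.2858, 0.0374]
orientation: [-0.002, 0.039, 0.999, 0.001]
wrist_force: [-0.6, 0.2, -1.5]
finger_gap: 0.0334
clock: 16.47
tcp_pos: [0.5024, -0.2876, 0.0298]
orientation: [0.008, 0.038, 0.999, -0.001]
wrist_force: [7.2, 10.4, 30.9]
finger_gap: 0.0335
clock: 16.8
tcp_pos: [0.5061, -0.2879, 0.0259]
orientation: [0.012, 0.037, 0.999, -0.002]
wrist_force: [13.2, 13.0, 30.3]
finger_gap: 0.0334
```

```bash
python3 -m crank '{"travel":[[0,0,0],[0,0,0],[0,0,0.05],[0,0,0.1]],"turn":[0,0,0,0]}' - 20;python3 - <<'E'
from h import *
print(tool()[0])
snap('side','d2.png')
a=cv2.imread('pics/d2.png')
c=snap('side');u,v=proj(c,[.5,-.29,.03]).astype(int);print(u,v)
cv2.imwrite('pics/c8.png',cv2.resize(a[v-80:v+60,u-90:u+90],(720,560),interpolation=cv2.INTER_CUBIC))
E
```

```text
clock: 17.13
tcp_pos: [0.508, -0.2881, 0.0231]
orientation: [0.014, 0.036, 0.999, -0.002]
wrist_force: [17.0, 15.3, 37.1]
finger_gap: 0.0336
[ 0.50798698 -0.28810517  0.02306938]
312 303
```

View pics/c8.png

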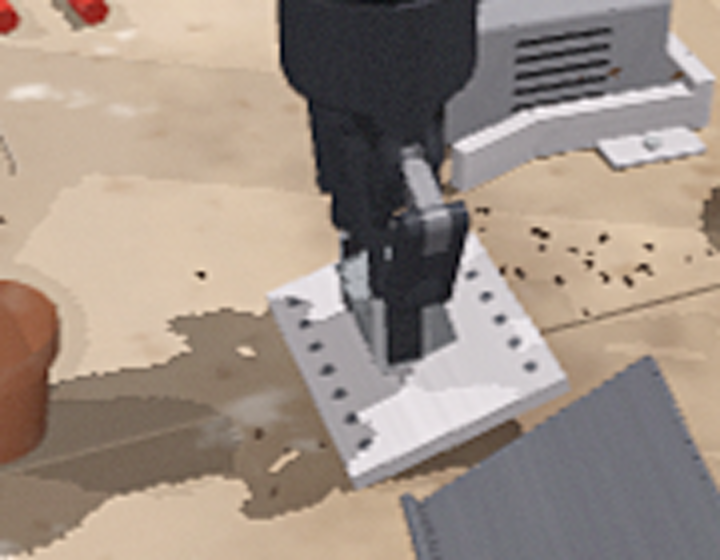

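```bash
python3 -m crank '{"travel":[[-0.15,0,0],[-0.3,0,0],[-0.3,0,0]],"turn":[0,0,0]}';python3 -m crank '{"travel":[[0,0,0],[0,0,0],[0,0,0],[0,0,0],[0,0,0]],"turn":[0,0,0,0,0]}' 70; python3 -m crank '{"travel":[[0,0,-1],[0,0,-2],[0,0,-3],[0,0,-3.5],[0,0,-3.5]],"turn":[0,0,0,0,0]}' 85;python3 -m crank '{"travel":[[0,0,0],[0,0,0]],"turn":[0,0]}';python3 - <<'E'
from h import *
p,R=tool();print(p)
w=snap('wrist','w5.png')
g=cv2.cvtColor(w['image'],cv2.COLOR_RGB2GRAY);hsv=cv2.cvtColor(w['image'],cv2.COLOR_RGB2HSV)
m=((hsv[:,:,1]<25)&(g>100)).astype(np.uint8)
n,l,st,ce=cv2.connectedComponentsWithStats(m)
for i in range(1,n):
    if st[i,4]>1500: print('bright',st[i],ce[i])
m=(g<80).astype(np.uint8)
n,l,st,ce=cv2.connectedComponentsWithStats(m)
for i in range(1,n):
    if 25<st[i,4]<1500: print(st[i],ce[i].round(1),ray(w,*ce[i],.008).round(4),ray(w,*ce[i],.036).round(4))
E
```

```text
clock: 17.48
tcp_pos: [0.5129, -0.2884, 0.0184]
orientation: [0.006, 0.038, 0.999, -0.002]
wrist_force: [6.1, 7.1, 18.3]
finger_gap: 0.0331
clock: 17.9
tcp_pos: [0.5063, -0.2868, 0.0125]
orientation: [-0.0, 0.039, 0.999, 0.0]
wrist_force: [0.6, 0.1, 0.1]
finger_gap: 0.0703
clock: 18.32
tcp_pos: [0.5092, -0.2888, 0.1584]
orientation: [0.004, 0.039, 0.999, -0.003]
wrist_force: [0.4, -0.5, -0.4]
finger_gap: 0.085
clock: 18.48
tcp_pos: [0.5059, -0.2863, 0.1514]
orientation: [-0.001, 0.039, 0.999, 0.001]
wrist_force: [0.1, -0.3, -0.6]
finger_gap: 0.0852
[ 0.50591038 -0.28630101  0.15143309]
bright [  231   185   175   120 18157] [317.61122432 243.62609462]
[16 16  7  8 40] [19.5 19.8] [ 0.3592 -0.4634  0.008 ] [ 0.3659 -0.4456  0.036 ]
[334  20  15  16  56] [340.1  26.5] [ 0.3783 -0.2644  0.008 ] [ 0.3831 -0.2659  0.036 ]
[568  23   8   8  37] [571.3  27. ] [ 0.3897 -0.1199  0.008 ] [ 0.3934 -0.1356  0.036 ]
[390  32  11   8  27] [394.9  35.4] [ 0.386  -0.2303  0.008 ] [ 0.39   -0.2352  0.036 ]
[434  40   4  22  31] [435.9  50. ] [ 0.3964 -0.2044  0.008 ] [ 0.3994 -0.2118  0.036 ]
[621  4
[... 1393 characters left out ...]
363 339   8   6  29] [366.4 341.2] [ 0.6038 -0.2577  0.008 ] [ 0.5866 -0.2599  0.036 ]
[405 344  11  10  54] [409.5 348.8] [ 0.6133 -0.2236  0.008 ] [ 0.5952 -0.2292  0.036 ]
[372 358   8   6  34] [374.8 360.8] [ 0.6222 -0.2516  0.008 ] [ 0.6032 -0.2544  0.036 ]
[357 361   7   5  26] [360.3 363.2] [ 0.6236 -0.2634  0.008 ] [ 0.6045 -0.2651  0.036 ]
[350 370   8   6  35] [353.3 372.7] [ 0.6321 -0.2695  0.008 ] [ 0.6121 -0.2706  0.036 ]
[357 379   8   8  37] [361.  383.3] [ 0.6427 -0.2638  0.008 ] [ 0.6218 -0.2654  0.036 ]
[335 386   8  60 168] [338. 416.] [ 0.6739 -0.2847  0.008 ] [ 0.6499 -0.2843  0.036 ]
[563 388  11  13  70] [567.9 394.9] [ 0.6674 -0.0928  0.008 ] [ 0.644  -0.1111  0.036 ]
```

```bash
python3 -m crank '{"travel":[[-0.2,0.7,-0.8],[-0.6,1.6,-1.5],[-1.1,2.5,-1.5],[-1.6,3.4,-1.5],[-2,4,-1.5]],"turn":[0,0,0,0,0]}';python3 -m crank '{"travel":[[-0.4,0.8,0],[-0.8,1.5,0],[-0.9,1.7,0],[-0.9,1.7,0],[-0.9,1.7,0]],"turn":[0,0,0,0,0]}';python3 - <<'E'
from h import *
p,R=tool();print(p,get_state()['qvel'].round(3))
w=snap('wrist','w6.png')
for X in([.667,-.067,.115],[.667,-.067,.075]):print(proj(w,X))
s=cv2.imread('pics/w6.png')
sc=cv2.cvtColor(read_camera('scene')['image'],cv2.COLOR_RGB2BGR)[170:275,265:420]
out=np.zeros((600,800,3),np.uint8)
out[:480,:640]=s; out[480:585,645:800]=sc
cv2.imwrite('pics/c9.png',out)
E
```

```text
clock: 18.95
tcp_pos: [0.5989, -0.1308, 0.2115]
orientation: [-0.001, 0.038, 0.999, 0.001]
wrist_force: [1.1, -0.1, -0.7]
finger_gap: 0.0848
clock: 19.37
tcp_pos: [0.6389, -0.0679, 0.2107]
orientation: [-0.002, 0.038, 0.999, 0.0]
wrist_force: [-0.2, -0.0, 0.0]
finger_gap: 0.0849
[ 0.6388553  -0.06794664  0.21068268] [-0.033 -0.019 -0.003  0.001 -0.001  0.001]
[326.00372796 288.14982924]
[325.39395639 265.64201996]
```

View pics/c9.png

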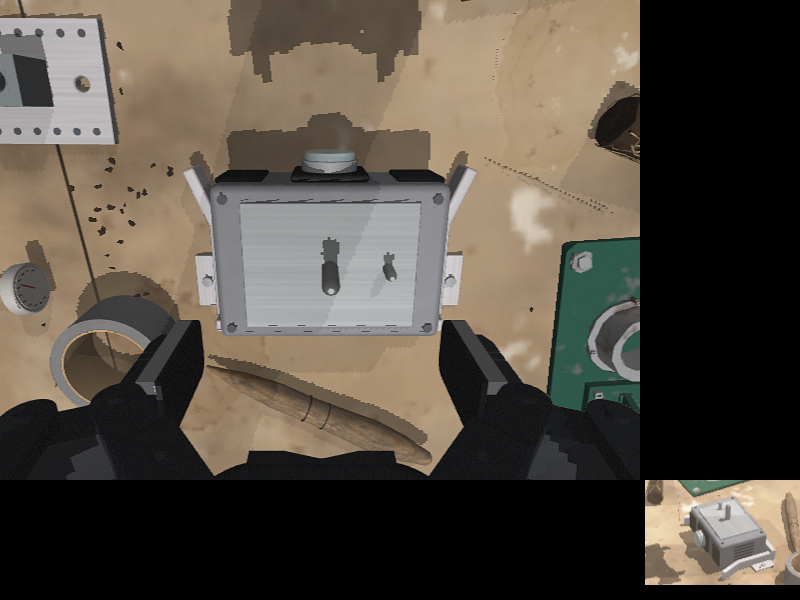

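The picture shows the unit square in the bay and midway between the rails. The shaft tip is at (331, 291) and the pin tip near (391, 278). The plate lies flat on the bench at the upper left. That was my last view.

```bash
python3 - <<'E'
from h import *
w=snap('wrist','w7.png');p,R=tool();print(p,np.degrees(np.arctan2(R[1,0],R[0,0])))
g=cv2.cvtColor(w['image'],cv2.COLOR_RGB2GRAY)
print(g[282:300,318:344:1].tolist().__len__())
for r in range(284,300,2):print(r,g[r,318:346])
for r in range(272,286,2):print(r,g[r,380:402])
for n,u,z in[('shaft',(331,291),.115),('foot',(330.5,264),.075),('pin',(391,278),.095),('RL',(438,198.5),.075),('RR',(222,199.5),.075),('FL',(427,327),.075),('FR',(232,327.5),.075)]:print(n,ray(w,*u,z).round(4))
E
```

```text
[ 0.6388368  -0.06962218  0.21210768] 175.4880514501995
18
284 [164 162 164 164 167 133  69  63  69  72  77  78  79  79  80  78  78  74
  73  74  73  70  62  69 143 182 176 176]
286 [168 169 169 168 170 148  91  63  72  78  81  85  79  81  81  79  76  71
  76  83  81  74  64  53 138 187 183 182]
288 [171 171 170 171 171 176 136  62  72  82  88  88 116 170 191 190 193 162
 103  87  86  79  68 121 172 186 184 183]
290 [167 170 169 170 168 171 149  95  71  84  90 107 162 191 186 186 188 196
 160  94  89  78  82 148 183 182 181 181]
292 [166 167 168 168 168 167 168 171 149 101  84  92 113 164 193 197 188 148
  98  88 101 157 186 183 182 179 180 180]
294 [169 170 169 169 169 170 170 168 169 171 174 163 126  99  93  93 112 124
 151 183 187 185 183 183 181 184 184 181]
296 [172 172 173 172 171 170 173 170 173 171 171 173 174 175 174 173 173 172
 173 170 181 186 187 186 186 186 186 187]
298 [169 169 168 167 167 168 167 169 168 165 168 166 167 168 165 167 165 174
 182 180 180 180 180 180 181 180 179 180]
272 [176 168 159 160 165 142  89  58  67  72  78  86  87  89  88  88  83  73
 138 178 175 174]
274 [164 165 166 166 168 170 130  55  66  74  81  88  91  91  91  93  91  81
  99 154 181 179]
276 [162 161 162 163 163 164 167 130  62  71  81  83 117 172 183 159 124  83
 141 179 177 175]
278 [160 160 161 160 159 160 161 163 136  83  80 101 160 191 188 190 157 145
 177 173 173 174]
280 [163 162 161 164 163 162 162 170 178 181 166 152 142 123 149 177 176 175
 177 173 173 175]
282 [163 164 164 163 163 163 162 170 178 178 177 178 178 178 179 176 177 177
 178 178 178 180]
284 [162 161 163 161 169 178 175 176 176 176 176 175 176 175 176 176 174 175
 176 175 176 175]
shaft [ 0.6697 -0.0654  0.115 ]
foot [ 0.6665 -0.0647  0.075 ]
pin [ 0.6723 -0.0241  0.095 ]
RL [0.624  0.0128 0.075 ]
RR [ 0.6131 -0.1361  0.075 ]
FL [0.7235 0.0053 0.075 ]
FR [ 0.7124 -0.1436  0.075 ]
```

```bash
python3 -m crank '{"travel":[[0.4,-0.9,0],[0.8,-1.8,0],[1.2,-2.7,0],[1.6,-3.6,0],[2,-4.5,0.3]],"turn":[0,0,0,0,0]}';python3 -m crank '{"travel":[[0.4,-1,0.4],[0.4,-1.2,0.9],[0.4,-1.2,1.2],[0.4,-1.2,1.2],[0.4,-1.2,1.2]],"turn":[0,0,0,0,0]}';python3 - <<'E'
from h import *
p,R=tool();print(p)
w=snap('wrist','w8.png')
g=cv2.cvtColor(w['image'],cv2.COLOR_RGB2GRAY)
m=(g<80).astype(np.uint8)
n,l,st,ce=cv2.connectedComponentsWithStats(m)
for i in range(1,n):
    if 60<st[i,4]<1500 and 250<ce[i][0]<420: print(st[i],ce[i].round(1),ray(w,*ce[i],.008).round(4),ray(w,*ce[i],.036).round(4))
print('to hub local', R.T@(np.array([.5253,-.2898,.0125])-p)/.04)
E
```

```text
clock: 19.93
tcp_pos: [0.5453, -0.2448, 0.2032]
orientation: [0.002, 0.039, 0.999, -0.001]
wrist_force: [1.8, -0.7, 0.6]
finger_gap: 0.0849
clock: 20.35
tcp_pos: [0.525, -0.2889, 0.1523]
orientation: [-0.001, 0.04, 0.999, 0.001]
wrist_force: [-1.0, -0.4, 0.4]
finger_gap: 0.0854
[ 0.52499257 -0.28887582  0.15230119]
[354   0  10  13  62] [359.4   3.8] [ 0.3857 -0.254   0.008 ] [ 0.3916 -0.2568  0.036 ]
[318  15  22  19 113] [328.4  23.7] [ 0.3952 -0.2739  0.008 ] [ 0.4002 -0.2748  0.036 ]
[316 132  10  25  81] [320.6 146. ] [ 0.4694 -0.2847  0.008 ] [ 0.4672 -0.2845  0.036 ]
[272 155  40   2  64] [290.4 155.6] [ 0.4742 -0.3059  0.008 ] [ 0.4715 -0.3037  0.036 ]
[294 199  52  11 552] [319.6 204.1] [ 0.5096 -0.2886  0.008 ] [ 0.5035 -0.2881  0.036 ]
[371 219  15  10  72] [378.7 222.9] [ 0.5268 -0.2471  0.008 ] [ 0.519  -0.2506  0.036 ]
[308 225  24  23 433] [319.6 235.7] [ 0.5331 -0.2905  0.008 ] [ 0.5247 -0.2898  0.036 ]
[330 281  11  68 216] [333.9 312.7] [ 0.5963 -0.2844  0.008 ] [ 0.5817 -0.2843  0.036 ]
[272 397  21  16  92] [285.2 401.7] [ 0.6757 -0.3309  0.008 ] [ 0.6534 -0.3262  0.036 ]
to hub local [-0.01455553 -0.02607268  3.494987  ]
```

Consistent (0.525, −0.290). Descend, grip and lift.

```bash
python3 -m crank '{"travel":[[0,-0.02,1],[0,-0.02,2],[0,-0.02,3],[0,-0.02,3.4],[0,-0.02,3.48]],"turn":[0,0,0,0,0]}'; python3 -m crank '{"travel":[[0,0,0],[0,0,0],[0,0,0],[0,0,0],[0,0,0]],"turn":[0,0,0,0,0]}' 20 60; python3 -m crank '{"travel":[[0,0,0],[0,0,0],[0,0,-0.1],[0,0,-0.3],[0,0,-0.8]],"turn":[0,0,0,0,0]}';python3 -m crank '{"travel":[[0,0,-1],[0,0,-2],[0,0,-3],[0,0,-3.3],[0,0,-3.3]],"turn":[0,0,0,0,0]}';python3 -m crank '{"travel":[[0,0,0],[0,0,0]],"turn":[0,0]}';python3 - <<'E'
from h import *
p,R=tool();print(p,np.degrees(np.arctan2(R[1,0],R[0,0])))
w=snap('wrist','w9.png')
g=cv2.cvtColor(w['image'],cv2.COLOR_RGB2GRAY)
zt=p[2]-.0125+.036
for th in(60,80,100):
  m=(g<th).astype(np.uint8);n,l,st,ce=cv2.connectedComponentsWithStats(m)
  for i in range(1,n):
    if 60<st[i,4]<2500 and 250<ce[i][0]<450 and 200<ce[i][1]: print(th,st[i],ce[i].round(1),(ray(w,*ce[i],zt)-p).round(4),(ray(w,*ce[i],zt-.028)-p).round(4))
print(g[180:420:12,250:400:6])
E
```

```text
clock: 20.82
tcp_pos: [0.5247, -0.2868, 0.0105]
orientation: [-0.002, 0.038, 0.999, 0.002]
wrist_force: [0.8, 0.2, -0.2]
finger_gap: 0.085
clock: 21.23
tcp_pos: [0.5282, -0.2901, 0.0159]
orientation: [0.002, 0.038, 0.999, -0.001]
wrist_force: [1.2, 0.2, 9.1]
finger_gap: 0.0333
clock: 21.65
tcp_pos: [0.5246, -0.2876, 0.0438]
orientation: [-0.002, 0.038, 0.999, 0.001]
wrist_force: [-0.2, 0.7, -1.2]
finger_gap: 0.0333
clock: 22.07
tcp_pos: [0.5287, -0.2905, 0.1832]
orientation: [0.004, 0.038, 0.999, -0.003]
wrist_force: [-0.0, -0.1, -0.9]
finger_gap: 0.0332
clock: 22.23
tcp_pos: [0.5255, -0.2882, 0.1758]
orientation: [-0.001, 0.038, 0.999, 0.001]
wrist_force: [-0.2, 0.7, -1.6]
finger_gap: 0.0331
[ 0.5254683  -0.28820203  0.17577767] 175.59844493916492
60 [300 328  45  34 803] [325.  342.8] [-0.0051  0.0017  0.0235] [ 0.012   0.0007 -0.0045]
80 [272 207  15  15 177] [278.9 214.1] [-0.05   -0.0089  0.0235] [-0.0434 -0.0123 -0.0045]
80 [315 207  14  15 178] [321.5 214. ] [-0.049   0.0039  0.0235] [-0.0422  0.0034 -0.0045]
80 [357 207  15  16 179] [364.2 214.2] [-0.048   0.0166  0.0235] [-0
[... 2710 characters left out ...]
71  53  60  59  59  59  56 109 176 172
   95  93  92  25  98  97  79]
 [ 97  97  26  13  93  93  87 180  55  70  55  56  59  59  58  51 119 166
  166  91  79  27  83  97  98]
 [ 23 125  36  19  91 170 165 180 124  73  73  73  74  70  65  54 135 165
  165 151  80  16  33 125  30]
 [ 31  29  36  18 164 166 163 179 165 165 129 125 123 116 155 166 165 164
  151 151 152  23  29  30  27]
 [ 30  26  39  21 165 160 162 160 161 160 162 161 162 162 161 159 161 149
  149 149 154  24  41  33  31]
 [ 31  25  39  20 221 222 223 211 209 205 205 202 201 200 206 210 202 189
  196 193 200  26  21  29  31]
 [ 35  33  73  14 121 160 166  73 152  50 156 155  98 101 104  87 109  69
   71  73  72  65  19  28  32]]
```

```bash
python3 -m crank '{"travel":[[-0.3,0.6,-0.35],[-0.8,1.5,-0.35],[-1.3,2.4,-0.35],[-1.8,3.3,-0.35],[-2.3,4.2,-0.35]],"turn":[0,0,0,0,0]}';python3 -m crank '{"travel":[[-0.4,0.8,0],[-0.8,1.4,0],[-0.9,1.65,0],[-0.9,1.65,0],[-0.9,1.65,0]],"turn":[0,0,0,0,0]}';python3 -m crank '{"travel":[[0,0,0],[0,0,0]],"turn":[0,0]}';python3 - <<'E'
from h import *
p,R=tool();print(p,np.degrees(np.arctan2(R[1,0],R[0,0])))
print(R.T@(np.array([.671,-.0648,.135])-p)/.04)
E
```

```text
clock: 22.7
tcp_pos: [0.6306, -0.1267, 0.1889]
orientation: [-0.002, 0.039, 0.999, 0.001]
wrist_force: [0.9, -0.8, -0.9]
finger_gap: 0.0329
clock: 23.12
tcp_pos: [0.671, -0.0649, 0.1891]
orientation: [-0.002, 0.038, 0.999, 0.0]
wrist_force: [0.1, -0.5, -0.7]
finger_gap: 0.0332
clock: 23.28
tcp_pos: [0.6711, -0.0668, 0.1908]
orientation: [-0.001, 0.039, 0.999, -0.0]
wrist_force: [-1.0, -1.0, -1.2]
finger_gap: 0.0329
[ 0.67111719 -0.06682413  0.19084446] 175.49289459347926
[0.00491858 0.05029676 1.39611709]
```

```bash
python3 -m crank '{"travel":[[0,0.03,0.5],[0,0.03,0.9],[0,0.03,1.2],[0,0.03,1.3],[0,0.03,1.3]],"turn":[0,0,0,0,0]}';python3 -m crank '{"travel":[[0,0,0],[0,0,0],[0,0,0]],"turn":[0,0,0]}';python3 - <<'E'
from h import *
p,R=tool();print(p,np.degrees(np.arctan2(R[1,0],R[0,0])))
w=snap('wrist','w10.png')
g=cv2.cvtColor(w['image'],cv2.COLOR_RGB2GRAY)
for r in range(326,374,3):print(r,g[r,294:350:2])
print(proj(w,[.669,-.0645,.115]))
E
```

```text
clock: 23.7
tcp_pos: [0.6708, -0.0653, 0.1382]
orientation: [-0.001, 0.039, 0.999, 0.0]
wrist_force: [-0.1, 0.2, -1.4]
finger_gap: 0.0328
clock: 23.95
tcp_pos: [0.6728, -0.0646, 0.1408]
orientation: [0.001, 0.039, 0.999, -0.0]
wrist_force: [-0.2, -0.3, -0.9]
finger_gap: 0.0333
[ 0.67282037 -0.06464931  0.14080119] 175.5791152735159
326 [83 86 86 85 87 85 86 86 84 88 86 85 86 87 85 79 79 78 78 79 80 77 77 76
 75 98 98 96]
329 [85 84 84 85 86 85 86 86 78 70 64 63 62 62 61 63 74 73 65 76 87 84 86 84
 84 85 83 86]
332 [ 86  85  83  83  85  80 107  82  62  59  60  62  62  62  64  61  63  63
  59  61  66 136 165 174 169 168 167 166]
335 [ 76 174 173 165 130  64  57  60  62  61  62  60  63  64  62  61  63  62
  61  62  61  57  63 125 157 167 166 167]
338 [164 165 141 112  54  58  59  59  59  61  65  63  65  63  61  64  62  62
  62  61  61  58  60  51 109 141 167 165]
341 [166 151 126  52  58  56  60  59  60  62  65  62  63  63  61  62  63  59
  61  60  61  59  59  58  50 126 147 166]
344 [161 118  85  53  55  57  58  60  61  63  63  61  62  61  64  64  63  60
  61  61  58  59  59  57  53  7
[... 409 characters left out ...]
 62  63  62  62  62  61  63  64  63
  60  60  61  58  56  59  53  95 116 146]
359 [163 127 114  95  55  59  61  61  61  62  61  61  61  62  63  61  61  61
  61  62  59  62  58  57  80 114 118 165]
362 [160 166 107 112  68  58  58  62  61  62  62  61  61  62  61  61  60  62
  64  60  61  58  56  93 113 108 160 161]
365 [162 163 165 121 107 112  71  57  62  62  62  62  62  63  63  62  63  62
  62  61  59  64 111 109 114 164 163 162]
368 [162 164 164 164 145 105 108 111 104  66  59  62  62  61  61  62  62  58
  70  98 109 108 105 136 164 163 162 161]
371 [162 162 164 162 163 163 152 104 105 106 106 108 107 109 108 106 107 106
 105 106 102 150 165 163 160 162 162 160]
[320.8069687  286.31129551]
```

```bash
python3 -m crank '{"travel":[[0,0,0],[0,0,0]],"turn":[0,0]}';python3 - <<'E'
from h import *
p,R=tool();w=snap('wrist','w11.png')
g=cv2.cvtColor(w['image'],cv2.COLOR_RGB2GRAY)
m=(g[318:385,285:360]<68).astype(np.uint8)
n,l,st,ce=cv2.connectedComponentsWithStats(m);i=1+np.argmax(st[1:,4])
cs,_=cv2.findContours((l==i).astype(np.uint8),cv2.RETR_EXTERNAL,cv2.CHAIN_APPROX_NONE)
e=cv2.fitEllipse(max(cs,key=len));c=np.array(e[0])+[285,318];print(e,c)
for dz in(.0185,.0201,.0235):
    X=ray(w,*c,p[2]+dz);Y=ray(w,c[0]+e[1][0]/2,c[1],p[2]+dz);print(p,X.round(4),'r',np.linalg.norm(X-Y).round(4))
E
```

```text
clock: 24.17
tcp_pos: [0.6724, -0.0642, 0.14]
orientation: [0.0, 0.038, 0.999, -0.0]
wrist_force: [-0.3, -0.9, -1.8]
finger_gap: 0.0331
((36.038089752197266, 30.88330078125), (41.016971588134766, 45.705928802490234), 89.77437591552734) [321.03808975 348.88330078]
[ 0.67241154 -0.06421555  0.13998066] [ 0.6726 -0.0642  0.1585] r 0.0071
[ 0.67241154 -0.06421555  0.13998066] [ 0.6716 -0.0642  0.1601] r 0.0071
[ 0.67241154 -0.06421555  0.13998066] [ 0.6695 -0.064   0.1635] r 0.0069
```

```bash
python3 -m crank '{"travel":[[0.04,0,0.15],[0.04,0,0.3],[0.04,0,0.45],[0.04,0,0.6],[0.04,0,0.7]],"turn":[0,0,0,0,0]}';python3 -m crank '{"travel":[[0,0,0.1],[0,0,0.2],[0,0,0.3],[0,0,0.3]],"turn":[0,0,0,0]}'
```

```text
clock: 24.63
tcp_pos: [0.6722, -0.0644, 0.1114]
orientation: [0.002, 0.038, 0.999, -0.0]
wrist_force: [5.8, -0.7, 1.7]
finger_gap: 0.033
clock: 24.97
tcp_pos: [0.6723, -0.0644, 0.099]
orientation: [0.002, 0.038, 0.999, -0.0]
wrist_force: [6.6, -0.6, -3.3]
finger_gap: 0.033
```

```bash
python3 -m crank '{"travel":[[-0.07,0,0],[-0.07,0,0.05],[-0.07,0,0.1],[-0.07,0,0.1]],"turn":[0,0,0,0]}';python3 -m crank '{"travel":[[0,0,0.05],[0,0,0.1],[0,0,0.1]],"turn":[0,0,0]}'
```

```text
clock: 25.3
tcp_pos: [0.6725, -0.0641, 0.0942]
orientation: [-0.001, 0.038, 0.999, 0.0]
wrist_force: [1.0, 0.9, -2.7]
finger_gap: 0.033
clock: 25.55
tcp_pos: [0.6729, -0.0642, 0.0913]
orientation: [-0.0, 0.038, 0.999, 0.0]
wrist_force: [-0.3, 0.3, -2.1]
finger_gap: 0.0329
```

Free of side load now. Lower until there is contact from below.

```bash
python3 -m crank '{"travel":[[0,0,0.03],[0,0,0.06],[0,0,0.06],[0,0,0.06]],"turn":[0,0,0,0]}';python3 -m crank '{"travel":[[0,0,0.03],[0,0,0.06],[0,0,0.06],[0,0,0.06]],"turn":[0,0,0,0]}'
```

```text
clock: 25.88
tcp_pos: [0.673, -0.0642, 0.0909]
orientation: [0.0, 0.038, 0.999, -0.0]
wrist_force: [-5.2, 1.4, 8.9]
finger_gap: 0.0332
clock: 26.22
tcp_pos: [0.673, -0.0642, 0.0909]
orientation: [0.001, 0.038, 0.999, -0.0]
wrist_force: [-8.9, 1.2, 20.0]
finger_gap: 0.0335
```

```bash
python3 -m crank '{"travel":[[0,0,-0.05],[0,0,-0.08],[0,0,-0.08]],"turn":[0,0,0]}';python3 -m crank '{"travel":[[0,0,0],[0,0,0],[0,0,0],[0,0,0]],"turn":[0,0,0,0]}' 41;python3 -m crank '{"travel":[[0,0,-0.1],[0,0,-0.3],[0,0,-0.6],[0,0,-1],[0,0,-1.5]],"turn":[0,0,0,0,0]}';python3 -m crank '{"travel":[[0,0,-1],[0,0,-2],[0.5,0,-2.5],[1,0,-2.5],[1,0,-2.5]],"turn":[0,0,0,0,0]}';python3 - <<'E'
from h import *
p,R=tool();print(p)
w=snap('wrist','w12.png');a=snap('scene','s9.png')
g=cv2.cvtColor(w['image'],cv2.COLOR_RGB2GRAY)
for X,n in (([.670,-.0645,.115],'shaft tip'),([.673,-.022,.095],'pin tip')):
    u,v=proj(w,X).astype(int);print(n,u,v);print(g[v-24:v+25:4,u-26:u+27:3])
E
```

```text
clock: 26.47
tcp_pos: [0.6734, -0.0643, 0.0909]
orientation: [0.0, 0.038, 0.999, -0.0]
wrist_force: [-2.9, 1.6, 8.3]
finger_gap: 0.0331
clock: 26.8
tcp_pos: [0.6732, -0.0643, 0.0892]
orientation: [-0.0, 0.038, 0.999, 0.0]
wrist_force: [-0.7, 0.5, 0.0]
finger_gap: 0.0409
clock: 27.22
tcp_pos: [0.6727, -0.0642, 0.15]
orientation: [-0.001, 0.038, 0.999, 0.0]
wrist_force: [0.0, -0.5, 0.1]
finger_gap: 0.0409
clock: 27.63
tcp_pos: [0.6317, -0.061, 0.2535]
orientation: [0.001, 0.038, 0.999, -0.0]
wrist_force: [0.1, -0.3, -0.7]
finger_gap: 0.0409
[ 0.6317066  -0.06096568  0.25349386]
shaft tip 320 276
[[214 186  51  50  51  52  51  51  51  53  53  52  51  54  53  54  52 194]
 [209 189 141 141 141 141 141 140 142 141 141 143 140 142 141 141 141 199]
 [217 195 140 142 141 140 141 141 140 142 142 142 141 140 141 143 140 198]
 [218 205 141 142 143 141 140 142 146 146 145 142 142 131 142 142 141 197]
 [211 197 141 142 141 142 136  61  74  78  73  66 136 137 140 141 141 205]
 [210 198 141 142 142 141  42  78  84  82  82  70  44 135 143 142 141 209]
 [209 194 142 142 142 126  43  51 134 199 107  50
[... 768 characters left out ...]
217 216 216 216 213 155]
 [220 219 218 219 220 220 121  69  85  87  75 183 220 219 219 220 209 155]
 [220 220 219 219 220 220 162  63  89  99  85 217 218 218 218 218 201 156]
 [220 220 220 220 219 220 210 167 125 208 209 219 219 218 217 217 191 156]
 [218 218 218 218 218 212 202 203 219 218 217 217 215 215 214 215 179 156]
 [218 218 218 217 219 214 206 219 218 218 218 218 218 218 218 217 171 155]
 [217 217 216 216 216 216 215 215 216 215 216 216 215 216 214 215 163 157]
 [218 218 218 218 219 218 219 218 218 217 218 218 218 218 219 219 157 159]
 [220 219 220 219 219 219 219 219 218 219 218 218 218 219 219 220 158 160]
 [219 219 218 219 219 219 219 217 217 216 216 216 216 216 215 219 160 160]]
```

```bash
python3 - <<'E'
from h import *
a=cv2.imread('pics/s5.png',0).astype(np.float32);b=cv2.imread('pics/s9.png',0).astype(np.float32)
# vent/side face patch of the unit, and bay rail patch
for n,(x0,y0,x1,y1) in {'unit vents':(350,228,376,255),'bay':(342,240,396,275)}.items():
    P=a[y0:y1,x0:x1];Q=b[y0-4:y1+4,x0-4:x1+4]
    m=cv2.matchTemplate(Q,P,cv2.TM_CCOEFF_NORMED);_,v,_,l=cv2.minMaxLoc(m);print(n,v,l)
    print(cv2.phaseCorrelate(P,b[y0:y1,x0:x1]))
w=snap('wrist','w13.png');p,R=tool()
g=cv2.cvtColor(w['image'],cv2.COLOR_RGB2GRAY)
for n,X in {'RL':(.624,.0128,.075),'RR':(.6131,-.1361,.075),'FL':(.7235,.0053,.075),'FR':(.7124,-.1436,.075)}.items():
    u,v=proj(w,X).astype(int);q=g[v-9:v+10,u-9:u+10].astype(float);k=np.clip(np.median(q)-25-q,0,None)
    yy,xx=np.mgrid[-9:10,-9:10];
    if k.sum()>0:print(n,ray(w,u+(k*xx).sum()/k.sum(),v+(k*yy).sum()/k.sum(),.075)-X)
E
```

```text
unit vents 0.9999100565910339 (4, 4)
((0.48663894778359307, 0.4580624205447936), 0.9999303862718234)
bay 0.9869727492332458 (4, 4)
((-0.002902203755315469, -0.04707129942346455), 0.9898088733232561)
RL [-8.21503271e-04  8.03278717e-04  1.38777878e-17]
RR [-2.30267504e-03 -2.35782455e-03  1.38777878e-17]
FL [ 2.37791247e-03 -1.44231007e-03  1.38777878e-17]
FR [-9.14950995e-05  6.93817634e-04  1.38777878e-17]
```

```bash
python3 - <<'E'
from h import *
a=snap('scene')
S=lambda u,v:(265+u/5.161,170+v/5.161)
for n,(u,v),z in [('FR',(627,270),.075),('FL',(453,86),.075),('RR',(388,345),.075),('RRbot',(387,455),0),('shaft foot',(425,203),.075)]: print(n,ray(a,*S(u,v),z).round(4))
S=lambda u,v:(255+u/5.161,180+v/5.161)
for n,(u,v),z in [('bumpL top front',(527,117),.026),('bumpL botR',(560,175),.006),('bumpR topL',(632,243),.026),('bumpR botR',(672,306),.006),('stop top back R',(724,308),.03),('stop top front R',(700,322),.03)]: print(n,ray(a,*S(u,v),z).round(4))
g=cv2.imread('pics/s9.png',0);h=cv2.imread('pics/s1.png',0)
print('now');print(g[220:244,378:398]);print('start');print(h[220:244,378:398])
E
```

```text
FR [ 0.7176 -0.1522  0.075 ]
FL [0.7232 0.0067 0.075 ]
RR [ 0.5988 -0.1478  0.075 ]
RRbot [ 0.607  -0.1363  0.    ]
shaft foot [ 0.6641 -0.0676  0.075 ]
bumpL top front [0.7348 0.0012 0.026 ]
bumpL botR [ 0.7392 -0.0243  0.006 ]
bumpR topL [ 0.7264 -0.1066  0.026 ]
bumpR botR [ 0.7322 -0.1341  0.006 ]
stop top back R [ 0.7344 -0.1698  0.03  ]
stop top front R [ 0.7195 -0.1729  0.03  ]
now
[[167 172 166 140 162 175 188 187 187 186 186 186 185 185 184 183 182 183
  185 186]
 [170 165 131 125 133 155 179 187 187 187 186 186 185 185 185 184 185 186
  186 184]
 [170 161  99 101 112 150 171 177 187 187 187 187 186 185 185 185 187 187
  187 185]
 [169 167 151 150 153 163 167 168 179 187 187 187 186 185 185 186 186 186
  186 187]
 [170 168 168 166 167 167 163 159 170 187 187 187 186 185 186 186 186 186
  186 186]
 [166 165 164 159 154 148 141 136 149 186 186 187 186 186 186 187 186 186
  185 185]
 [156 150 144 138 129 120 115 116 141 188 188 187 187 187 187 186 186 184
  183 182]
 [133 123 117 114 111 108 107 114 150 188 188 187 187 187 187 187 187 186
  185 184]
 [112 108 107 107 108 108 10
[... 2679 characters left out ...]
 181 181
  180 180]
 [118  95  61  61  60  60  73 117 124 134 191 223 222 221 212 191 179 179
  175 172]
 [119 112  86  60  59  61  79 124 128 109 140 200 226 223 220 210 179 169
  165 160]
 [120 119 109  73  60  61  82 130 127 107 112 147 207 225 222 215 163 173
  164 164]
 [119 120 119 105  77  81  94 130 129 121 107 114 155 214 223 220 207 201
  167 168]
 [119 119 120 118 113 124 107 131 131 127 111 110 118 166 205 176 170 168
  169 169]
 [120 119 119 119 119 121 140 142 183 224 182 119 116 127 154 136 135 146
  167 167]
 [119 119 119 123 157 192 217 216 225 235 224 187 128 139 129 130 132 147
  164 164]
 [131 177 223 213 221 228 232 233 232 228 218 181 132 134 129 128 133 150
  163 163]]
```

```bash
python3 -m crank '{"travel":[[0,0,0],[0,0,0],[0,0,0]],"turn":[0,0,0]}'; python3 -c "
from workcell import *
print(hand_in())"
```

```text
clock: 28.08
tcp_pos: [0.6337, -0.0613, 0.249]
orientation: [-0.001, 0.038, 0.999, 0.0]
wrist_force: [0.2, 0.2, 0.3]
finger_gap: 0.0412
the job is handed in; nothing more can be done
None
```

The unit is in its bay and the seed plate is seated on it over the shaft and pin. I handed the job in at about 28 s of the 72 s allowed. I believe it is all in place, but one position check disagreed (last point below).

**What I did:** I walked the unit in with nine alternating pushes on the rubber corner pads. The tool can't tilt, so I set the plate down on bare bench to level it, then gripped its hub again. I lowered it over the shaft and pin, opened the fingers only to 41 mm so they cleared the pin, and withdrew upwards.

**What the last checks showed:**
- **Stop:** both corners met a hard stop at 25–43 N, above the 7–16 N it takes to slide the unit. The line through them lies at −4.3°, matching the bay.
- **Plate:** the fingertips came to rest at 90.9 mm, exactly the seated height, with firm contact from below. Afterwards the wrist camera showed the shaft in the hub's hole and the pin through the second hole. I did not measure the plate's tilt after letting go.
- **Unit not moved:** it showed no shift between the last push and after the plate was seated.
- **Other things:** I planned the moves to stay clear of the pot, tape, secateurs and thermometer, but did not re-measure them at the end.
- **Did not agree:** my first, coarse picture estimate put the bay about 5–7 mm farther away than where the unit stopped. The allowance is 6 mm. I trusted the firm contact at both corners over the pictures, where one pixel is about 2 mm.

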